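Try the radius leaves on a fluted copper rim

ROBOT

A 6-joint arm with a two-finger parallel gripper is mounted at the origin on the work surface. World frame = base frame: x ahead of the robot, y to its left, z up, the work surface at z = 0. Lengths are in m, angles in rad, forces in N, time in s.
With the tool pointing down it reaches from about 0.225 to 0.725 m from the base axis. Payload 3.1 kg.
Tool frame: the origin (TCP) lies midway between the tips of the shut fingers; the grasp point (between the pads) lies manip.grasp_offset behind it (manip.grasp_offset is the distance from the TCP to the grasp point, in m); z points along the fingers, y is the direction in which the jaws open and shut (so a half turn about z gives the same grasp; the last joint's range is limited). The gripper opens to 85 mm and grips with 20 to 120 N. Pads are 22 mm wide; open, the fingers measure 114 mm over their backs; the gripper's body (76 mm by 85 mm) begins 54 mm behind the grasp point. The pads swing forward as they close: fully open they stand 13 mm farther back than shut.
Start: joints at [0.975, 0.048, 0.099, 1.622, 0, 1.443], TCP at [0.237, 0.469, 0.205] pointing down, gripper open.
Joint ranges: [-2.91, 2.91], [-0.99, 1.94], [-1.21, 1.42], [-2.12, 2.29], [-1.49, 1.47], [-3.14, 3.14]. Speed limits (rad/s): [2.79, 2.79, 3.14, 3.14, 3.14, 3.14].

INTERFACE

Orientations are given as a unit quaternion [x, y, z, w].
In Python, from cell import manip, optics, workorder gives the robot as it stands.
- The arm moves only by the tool move_arm, never from a script. Its arguments are lists of equal length, an entry for each row: "translation": the shift along the tool's x, y, z in m, a list of three; "twist": the turn about the tool's z in rad; "jaw": the opening, from -1 (shut) to 1 (fully open). A call has 1 to 10 rows; each row shifts and turns the commanded pose from where the row before left it, along the tool's axes as they then stand; what a row does not reach is not made up. A row lasts 1/8 s, in which the tool goes at most 62.5 mm and 10.7 degrees, less where a joint would pass 70% of its speed; a pose out of reach is approached as far as the arm can. A call with a gripper value outside its range is refused whole. The fingers move at their own pace and stop on an object; "squeeze" is the grip in N (left out, the last holds). Time passes only in rows, so rows that do not move let the fingers close. It gives the time, the measured TCP pose, the force and the opening at its end, in the units of the state.
- manip.get_obs(): the state, without advancing time (a new reading comes with each control period).
- optics.snapshot(name): name is "side" or "top"; returns the picture (384x512x3 uint8, red, green, blue); there is no depth.
- optics.calibration(name): a dict with "fov_y" (degrees; the focal length in pixels is half the picture's height over the tangent of half this angle, whatever the lens; pixels are square), "cx", "cy" (the principal point, pixels), "k1" (the pictures are not rectified: a ray, as slopes to the right and down, at radius r is drawn at 1 + k1 r^2 times it, then the intrinsics apply), "cam_to_world" (4x4, takes a point from camera to world coordinates). Camera axes: x right, y down, z forward; pixel columns grow to the right and rows downward; lengths in m; the calibration is good to about 2 mm. A picture is of the moment at which its call begins. calibration takes no time and is no camera call.
- workorder.sign_off(): hands the job in, once; it reports no verdict.
The state is a dict: "time_s": time; "joint_pos": joint angles; "qd": joint speeds; "joint_efforts": joint torques, N m; "eef_pos": TCP position; "tool_rot": TCP orientation; "contact_force": force on the tool from outside, world axes, zero at the start; "ft_torque": the same for the moment, N m; "finger_gap": opening from 0.0 (shut) to 1.0 (fully open).
Only numpy, scipy, OpenCV 4.12 (cv2) and the standard library are available. Lean on these libraries where they do the work, as an engineer would, in place of code of your own. Each camera call takes 0.05 s, during which the arm holds its last target. There are 200 camera calls.

TASK

Check the fluted copper rim with the two steel leaves that match it. First push the large concave leaf gently onto the rounded lobe until both its tips bear on the copper together and it no longer rocks, and hold it so for a moment; then do the same with the convex leaf in the hollow flute. Press with about 8 N and never as much as 18, do not touch the copper or its stand with the gripper, leave both leaves lying flat where they fit, and leave the small leaf and everything else alone.

Things in the scene. Friction and masses are not known exactly. Their poses are not given: they have to be found in the camera images.
- stand: Fixed wooden clamp stand, 270 mm wide, block from x 65 to 140 mm, 58 mm high. Its copper rim piece sticks out towards the robot (-x), 3 to 18 mm above the bench. Origin on the bench between the curves, x away from the robot, z up. The rim was clamped by eye: up to 4 mm out in the stand's x and in its y, different each time. It also gives in x and y about 1 mm per 6 N and springs back.
- lobe (a point): Nominal centre of the convex lobe: a half-round nose of 30 mm radius bulging to -x from the straight copper edge, which runs along the stand's y through this centre. At (0, 70) mm in the stand's frame, 10.5 mm above the bench; axes as the stand. The real lobe is up to 4 mm off in x and in y.
- flute (a point): Nominal centre of curvature of the concave flute: a hollow of 30 mm radius open to -x, its bottom 30 mm from this point in +x, its mouth 58 mm wide and 6 mm from this point in +x. At (-6, -70) mm in the stand's frame, 10.5 mm above the bench; axes as the stand. Off by the same unmeasured amount as the lobe.
- concave_leaf: Large concave steel leaf lying flat, 12 mm thick, 68 mm wide, 0.28 to 0.42 kg, from 64 to 18 mm behind its origin. Origin on its underside at the centre of its 30 mm hollow, x out of the hollow. The hollow's middle is relieved 2 mm, so only its two tips bear. Seated, its origin is at the lobe's real centre, its x along the stand's x.
- concave_grip (a point): Grip point of the large concave leaf: in its upright wooden block, 45 mm above the underside, 50 mm behind the leaf's origin (-x). The block is 14 mm thick along the leaf's x (grip across this), 30 mm wide along y, from 10 to 65 mm high. Axes as the leaf.
- convex_leaf: Convex steel leaf lying flat, 12 mm thick, 48 mm wide (55 over the nose), 0.28 to 0.42 kg, from 64 mm behind to 28 mm ahead of its origin. Origin on its underside at the centre of its round nose, x out of the nose. The nose is relieved 2.5 mm, so only its two tips bear, at 30 mm radius. Seated, its origin is at the flute's real centre, its x along the stand's x.
- convex_grip (a point): Grip point of the convex leaf: in its upright wooden block, 45 mm above the underside, 50 mm behind the leaf's origin (-x). Block sizes as on the concave leaf. Axes as the leaf.
- concave_left_tip: Left (+y) bearing tip of the concave leaf, an upright 8 mm round, its axis 34 mm from the leaf's origin, 50 degrees from the leaf's -x towards +y.
- concave_right_tip: Right (-y) bearing tip of the concave leaf, the mirror image.
- convex_left_tip: Left (+y) bearing tip of the convex leaf, an upright 8 mm round, its axis 26 mm from the leaf's origin, 50 degrees from the leaf's +x towards +y.
- convex_right_tip: Right (-y) bearing tip of the convex leaf, the mirror image.
- small_leaf: Small concave leaf for another job, 44 mm wide, 18 mm radius, same grip block. Not to be used. Origin on its underside at the centre of its hollow.
- hammer: Ball hammer lying at the right, a bystander; origin at its middle.
- cup: Copper cup, 72 mm across, 75 mm high, a bystander; origin under its centre.
- tin: Brass tin, 48 mm across, 45 mm high, among the leaves, a bystander; origin under its centre.
- collar: Brass collar, 48 mm across, 22 mm high, among the leaves, a bystander; origin under its centre.
- bowl: Copper bowl, 120 mm across, 50 mm high, a bystander; origin under its centre.
- weight: Dark steel weight, 44 mm across, 60 mm high, a bystander; origin under its centre.
Things that resemble listed ones, but are neither listed nor needed, are in the scene too. Leave any turquoise look-alike of the concave_leaf alone. Leave any yellow look-alike of the convex_leaf alone.

How it is judged:
By the outcome, as a careful person would: the job done as asked, in the order asked, and still so for the second after the job is handed in, with the robot touching nothing.
It also fails if it takes over 72 s, if anything falls off the work surface, if the arm or the gripper's body presses on something with over 40 N, if the wrist force passes 120 N, or if a joint passes its speed limit or range.

## Working session

There is one attempt and no reset: what is moved stays moved. The work goes in short steps, Python scripts to look and compute and a tool call to move; the robot and the scene stay as the last step left them, time stands still between calls to the robot, and variables do not carry over. Pictures are saved under pics/ and viewed, about 8 in all and at most 12, crops included, and the job is handed in when it is done.

Besides the shell and the picture viewer there is one more tool, called after ">>>" by a JSON object that holds its "api" and its "payload". move_arm: Moves the arm, as the interface text tells. Its arguments: {"type":"object","properties":{"translation":{"type":"array"},"twist":{"type":"array"},"jaw":{"type":"array"},"squeeze":{"type":"number"}},"required":["translation","twist","jaw"]}

```bash
ls; mkdir -p pics
python3 - <<'E'
from cell import manip, optics, workorder
import cv2
print(manip.get_obs(), manip.grasp_offset)
for n in("top","side"):
    print(n,optics.calibration(n)); im=optics.snapshot(n); cv2.imwrite(f"pics/{n}0.png",im[:,:,::-1])
E
```

```text
pics
{'time_s': 0.0, 'joint_pos': array([9.75248326e-01, 4.87374132e-02, 9.75407146e-02, 1.62199510e+00,
       1.25887165e-05, 1.44301861e+00]), 'qd': array([ 7.65543755e-06,  3.02155504e-04,  2.57749926e-04,  3.23415714e-04,
       -1.20114719e-03,  6.91130306e-04]), 'joint_efforts': array([ 7.28254727e-04, -3.38785100e+01,  3.20013642e+01,  2.04735424e-02,
       -8.09983317e-05, -6.80489777e-06]), 'eef_pos': array([0.23632667, 0.46802641, 0.20349554]), 'tool_rot': array([ 2.31758465e-01,  9.72772625e-01, -1.11802700e-03, -4.29682104e-04]), 'contact_force': array([ 0.29660106, -0.68440515,  0.79969022]), 'ft_torque': array([ 0.03894088, -0.02430235, -0.01942629]), 'finger_gap': 1.0021141788219456} 0.0187
top {'fov_y': 54.32974176281857, 'cx': 256.42858795806336, 'cy': 188.49229698515745, 'k1': -0.12363871534837499, 'cam_to_world': array([[ 1.62017363e-02, -9.92720855e-01,  1.19343239e-01,
         3.83061516e-01],
       [-9.99868713e-01, -1.60567444e-02,  2.17644686e-03,
         1.92491685e-02],
       [-2.44340302e-04, -1.19362833e-01, -9.92850671e-01,
         1.04166397e+00],
       [ 0.00000000e+00,  0.00000000e+00,  0.00000000e+00,
         1.00000000e+00]])}
side {'fov_y': 52.38064661015728, 'cx': 256.411460033274, 'cy': 191.60986436745804, 'k1': -0.021339666939066713, 'cam_to_world': array([[ 0.83377047, -0.39895086,  0.38166088,  0.02733978],
       [-0.55187512, -0.6224323 ,  0.55498818, -0.69378824],
       [ 0.01614505, -0.6733619 , -0.73913672,  1.01402462],
       [ 0.        ,  0.        ,  0.        ,  1.        ]])}
```

View pics/top0.png

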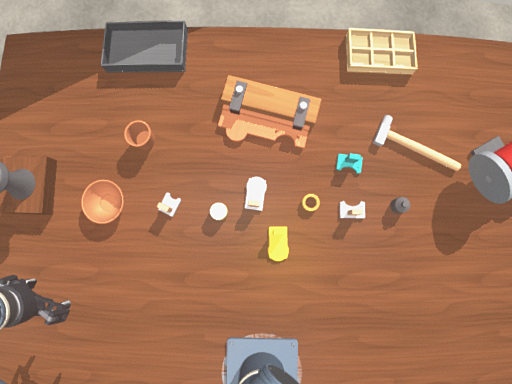

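View pics/side0.png

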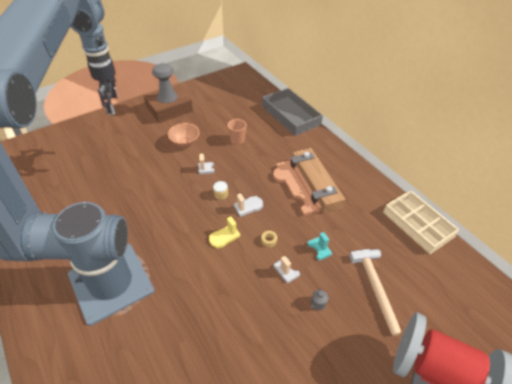

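The top view shows the stand at about (265,110), with the lobe at (236,130) and the flute at about (275,130). The white convex leaf is at (256,193). The concave leaves are at (352,210), probably the large one, and (168,205), probably the small one. I'll zoom in to check.

Run:
```python
import cv2, numpy as np
im=cv2.imread("pics/top0.png")
a=cv2.resize(im[75:155,205:330],None,fx=6,fy=6,interpolation=cv2.INTER_CUBIC)[:300,:750]
b=[cv2.resize(im[y:y+50,x:x+41],None,fx=6,fy=6,interpolation=cv2.INTER_CUBIC) for x,y in((148,180),(236,170),(332,185))]
c=np.hstack(b)
a=cv2.resize(im[85:152,205:328],(738,402),interpolation=cv2.INTER_CUBIC)[120:]
cv2.imwrite("pics/crop.png",np.vstack([a,c[:, :738]]))
```

```text
(no output)
```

View pics/crop.png

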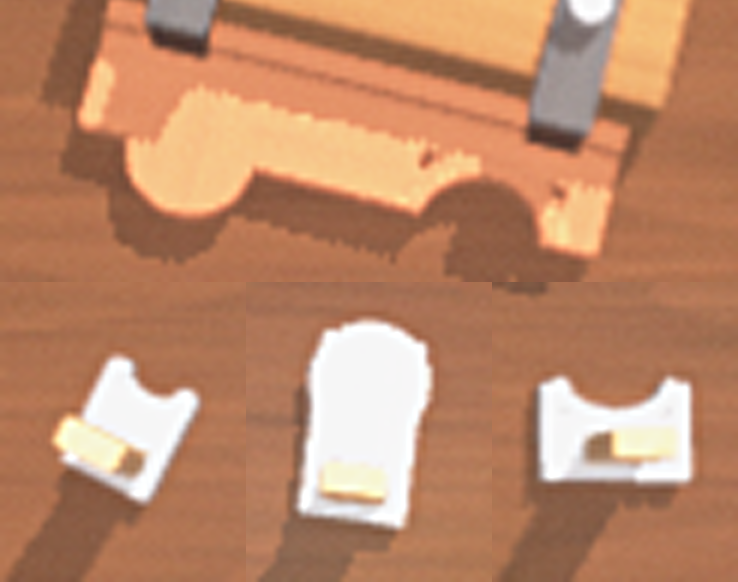

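The crop confirms the right-hand leaf (352,210) is the large concave one, about 25 px wide. The left-hand one is only about 17 px wide, so it's the small leaf. Next I'll measure the poses.

```bash
cat > h.py <<'E'
import numpy as np, cv2
from cell import manip, optics, workorder
from scipy.optimize import least_squares
def ray(n,uv,z):
    c=optics.calibration(n); f=192/np.tan(np.radians(c["fov_y"]/2)); T=c["cam_to_world"]
    K=np.array([[f,0,c["cx"]],[0,f,c["cy"]],[0,0,1]])
    p=cv2.undistortPoints(np.float64(uv).reshape(-1,1,2),K,np.array([c["k1"],0,0,0,0.]))[:,0]
    d=np.c_[p,np.ones(len(p))]@T[:3,:3].T; o=T[:3,3]
    return (o+d*((z-o[2])/d[:,2])[:,None])[:,:2]
def proj(n,P):
    c=optics.calibration(n); f=192/np.tan(np.radians(c["fov_y"]/2)); M=np.linalg.inv(c["cam_to_world"])
    K=np.array([[f,0,c["cx"]],[0,f,c["cy"]],[0,0,1]])
    return cv2.projectPoints(np.float64(P).reshape(-1,1,3),cv2.Rodrigues(M[:3,:3])[0],M[:3,3],K,np.array([c["k1"],0,0,0,0.]))[0][:,0]
S=4
def contour(im,box,fn):
    x,y,w,h=box; a=cv2.resize(im[y:y+h,x:x+w],None,fx=S,fy=S,interpolation=cv2.INTER_CUBIC)
    m=fn(a).astype(np.uint8)*255
    m=cv2.morphologyEx(m,cv2.MORPH_OPEN,np.ones((3,3)))
    c=max(cv2.findContours(m,cv2.RETR_EXTERNAL,cv2.CHAIN_APPROX_NONE)[0],key=cv2.contourArea)[:,0]
    return (c+.5)/S-.5+[x,y], m
def white(t): return lambda a:(a.min(2)>t)
def rect(n,im,box,t,z=.012):
    c,m=contour(im,box,white(t)); w=ray(n,c,z)
    r=cv2.minAreaRect(np.float32(w*1000)); return r,w
E
python3 - <<'E'
from h import *
for n,bs in(("top",((334,188,36,42),(238,168,36,50),(148,185,40,38))),("side",((266,250,40,40),(226,185,44,36)))):
    im=cv2.imread(f"pics/{n}0.png")
    for b in bs:
        for t in(150,185,215):
            try: print(n,b,t,[np.round(v,1) for v in rect(n,im,b,t)[0]])
            except Exception as e: print(e)
im=cv2.imread("pics/top0.png")
# block tops (wood, bright)
for b in((334,188,36,42),(238,168,36,50)):
    c,m=contour(im,b,lambda a:(a[:,:,2]>200)&(a[:,:,0]<190)&(a[:,:,1]>150))
    print("block",[np.round(v,1) for v in cv2.minAreaRect(np.float32(ray("top",c,.065)*1000))])
hs=cv2.cvtColor(im,cv2.COLOR_BGR2HSV)
for p in((236,134),(260,128),(230,100),(215,135),(238,141),(236,137),(236,138),(236,139),(236,140),(285,138),(255,136),(290,128)): print(p,im[p[1],p[0]],hs[p[1],p[0]])
E
```

```text
top (334, 188, 36, 42) 150 [array([ 453.4, -245.2]), array([48.2, 71.9]), np.float64(0.0)]
top (334, 188, 36, 42) 185 [array([ 453.4, -245.2]), array([46.8, 70.5]), np.float64(0.0)]
top (334, 188, 36, 42) 215 [array([ 453.4, -245.2]), array([45.4, 69.1]), np.float64(0.0)]
top (238, 168, 36, 50) 150 [array([495.3,  24.9]), array([57.2, 93.4]), np.float64(82.5)]
top (238, 168, 36, 50) 185 [array([495.4,  24.9]), array([55.8, 92. ]), np.float64(82.4)]
top (238, 168, 36, 50) 215 [array([495.4,  25.1]), array([54.3, 90.5]), np.float64(82.1)]
top (148, 185, 40, 38) 150 [array([461.2, 265.4]), array([53.3, 56.5]), np.float64(64.7)]
top (148, 185, 40, 38) 185 [array([461. , 265.5]), array([51.4, 55. ]), np.float64(64.7)]
top (148, 185, 40, 38) 215 [array([459.9, 263.2]), array([45.1, 53.7]), np.float64(64.9)]
side (266, 250, 40, 40) 150 [array([ 449. , -246.8]), array([50.9, 75.2]), np.float64(0.7)]
side (266, 250, 40, 40) 185 [array([ 449.2, -266.9]), array([45.8, 30.7]), np.float64(3.2)]
side (266, 250, 40, 40) 215 [array([ 449.2, -267.7]), array([39.8, 23. ]), np.float64(5.5)]
side (226, 
[... 169 characters left out ...]
]
side (226, 185, 44, 36) 215 [array([492.7,  24.2]), array([50.6, 84.8]), np.float64(80.3)]
block [array([ 438.6, -238.9]), array([24.6, 12.6]), np.float64(68.7)]
block [array([456.5,  29.3]), array([27.9,  4.6]), np.float64(86.4)]
(236, 134) [134 192 247] [ 15 117 247]
(260, 128) [139 199 247] [ 17 112 247]
(230, 100) [111 168 242] [ 13 138 242]
(215, 135) [ 80 110 170] [ 10 135 170]
(238, 141) [ 76 107 174] [  9 144 174]
(236, 137) [135 192 247] [ 15 116 247]
(236, 138) [140 199 248] [ 16 111 248]
(236, 139) [141 201 251] [ 16 112 251]
(236, 140) [116 161 248] [ 10 136 248]
(285, 138) [ 66  90 142] [  9 136 142]
(255, 136) [ 65  88 143] [  9 139 143]
(290, 128) [106 150 232] [ 10 138 232]
```

```bash
cat > m.py <<'E'
from h import *
im=cv2.imread("pics/top0.png")
def line(P):
    vx,vy,x,y=cv2.fitLine(np.float32(P),cv2.DIST_HUBER,0,.01,.01).ravel(); return np.array([vx,vy]),np.array([x,y])
def leaf(b,t,yaw,cen,wid,zones):
    c,_=contour(im,b,white(t)); w=ray("top",c,.012)*1000-cen
    for k in range(3):
        x=np.array([np.cos(yaw),np.sin(yaw)]);y=np.array([-x[1],x[0]])
        l=np.c_[w@x,w@y]; a=[]
        for s in(1,-1):
            q=l[(l[:,1]*s>wid/2-5)&(l[:,0]>zones[0])&(l[:,0]<zones[1])]; v,p=line(q); a.append((np.degrees(np.arctan(v[1]/v[0])),p[1]))
        q=l[(l[:,0]<zones[2]+4)&(abs(l[:,1])<wid/2-6)]; v,p=line(q); bk=(np.degrees(np.arctan(-v[0]/v[1])),p[0])
        yaw+=np.radians((a[0][0]+a[1][0])/2)
    print(t,"sides",a,"back",bk,"yaw",np.degrees(yaw))
    x=np.array([np.cos(yaw),np.sin(yaw)]);y=np.array([-x[1],x[0]])
    o=cen+x*(bk[1]+64)+y*(a[0][1]+a[1][1])/2; print(" origin",o," grip",o-50*x)
for t in(170,195): leaf((334,188,36,42),t,0.,np.array([453.4,-245.2]),68,(-17,16,-23))
for t in(170,195): leaf((238,168,36,50),t,-.13,np.array([495.4,25.]),48,(-42,8,-46))
for t in(165,178):
    c,m=contour(im,(215,112,45,35),lambda a:(a[:,:,1]>t)&(a[:,:,2]>215))
    w=ray("top",c,.018)*1000
    cv2.imwrite("pics/m%d.png"%t,m)
    g=w[:,0].min()
    # copper straight edge, between lobe and flute: columns 250..273
    e,_=contour(im,(246,112,30,35),lambda a:(a[:,:,1]>t)&(a[:,:,2]>215))
    E=[]
    for u in np.arange(250,271.,.25):
        k=e[abs(e[:,0]-u)<.15]; 
        if len(k): E.append(k[k[:,1].argmax()])
    q=ray("top",E,.018)*1000; v,p=line(q); print(t,"edge dir deg",np.degrees(np.arctan2(v[1],v[0])),p)
    n=np.array([v[1],-v[0]]); n*=np.sign(n[0])
    d=(w-p)@n; q=w[(d<-4)]
    r=least_squares(lambda s:np.hypot(*(q-s[:2]).T)-s[2],[*(p+[0,60]),30],loss="soft_l1")
    r2=least_squares(lambda s:np.hypot(*(q-s[:2]).T)-30,r.x[:2],loss="soft_l1")
    print(" lobe",r.x,r2.x,"rms",np.std(r.fun),len(q),"centre off edge",(r.x[:2]-p)@n)
    # stand wood block front/back edges
c,m=contour(im,(215,70,112,50),lambda a:(a[:,:,2]>185)&(cv2.cvtColor(a,cv2.COLOR_BGR2HSV)[:,:,0]>=13))
E
python3 m.py
```

```text
170 sides [(np.float32(-0.65081304), np.float32(35.239677)), (np.float32(0.650807), np.float32(-34.939583))] back (np.float32(-1.5363256), np.float32(-22.67394)) yaw 0.22767685
 origin [ 494.72513694 -244.88573649]  grip [ 444.72552986 -245.08442153]
195 sides [(np.float32(0.196452), np.float32(34.514114)), (np.float32(-0.196447), np.float32(-34.659096))] back (np.float32(-0.6077409), np.float32(-22.05637)) yaw -0.6258454
 origin [ 495.34033597 -245.73063019]  grip [ 445.34331907 -245.18448785]
170 sides [(np.float32(0.33080867), np.float32(24.313713)), (np.float32(-0.33080778), np.float32(-24.89332))] back (np.float32(-0.92545384), np.float32(-45.607735)) yaw -6.6488795
 origin [513.63500945  22.58260518]  grip [463.97129409  28.37183362]
195 sides [(np.float32(0.40586618), np.float32(23.836636)), (np.float32(-0.33943808), np.float32(-24.25752))] back (np.float32(-1.5508739), np.float32(-45.00995)) yaw -6.195727
 origin [514.25641926  22.74128117]  grip [464.54846867  28.13754238]
165 edge dir deg 75.99447 [655.5673  13.0008]
 lobe [671.68637255  80.65669461  29.19285154] [672.65512815  80.35343729] rms 0.3401062768993115 107 centre off edge -0.733904368380869
178 edge dir deg 76.01723 [656.12714  13.00896]
 lobe [672.07936568  80.66855679  28.95066355] [673.32914582  80.27238924] rms 0.37573310261814813 106 centre off edge -0.8690525739992514
```

>>> {"api": "move_arm", "payload": {"translation": [[0, 0, 0], [0, 0, 0], [0, 0, 0], [0, 0, 0], [0, 0, 0], [0, 0, 0], [0, 0, 0]], "twist": [0.184, 0.184, 0.184, 0.184, 0.184, 0.184, 0], "jaw": [1, 1, 1, 1, 1, 1, 1], "squeeze": 40}}

```text
time_s: 0.98
eef_pos: [0.2365, 0.4683, 0.2041]
tool_rot: [0.707, 0.708, -0.001, 0.0]
contact_force: [0.3, -0.8, -0.1]
finger_gap: 1.0
```

```bash
cat > d.py <<'E'
import sys
from h import *
from scipy.spatial.transform import Rotation as R
def st():
    o=manip.get_obs(); M=R.from_quat(o["tool_rot"]).as_matrix()
    print("t %.2f pos"%o["time_s"],np.round(o["eef_pos"]*1000,1),"yawY %.2f tilt %.2f"%(np.degrees(np.arctan2(M[1,1],M[0,1])),np.degrees(np.arccos(-M[2,2]))),"F",np.round(o["contact_force"],1),"T",np.round(o["ft_torque"],2),"gap %.3f"%o["finger_gap"])
    return o,M
if __name__=="__main__":
    o,M=st()
    a=[float(v) for v in sys.argv[1:]]
    if len(a)>=3:
        print("tool delta mm",np.round(M.T@(np.array(a[:3])-o["eef_pos"]*1000),1))
        if len(a)>3: print("twist rad %.4f"%np.radians(np.degrees(np.arctan2(M[1,1],M[0,1]))-a[3]))
E
python3 d.py 445 -245.2 200 0
```

```text
t 0.97 pos [236.5 468.3 204.1] yawY 0.07 tilt 0.07 F [ 0.3 -0.8 -0.1] T [ 0.03 -0.05 -0.04] gap 1.000
tool delta mm [-713.7  207.7    4.7]
twist rad 0.0012
```

>>> {"api": "move_arm", "payload": {"translation": [[-0.055, 0.016, 0], [-0.055, 0.016, 0], [-0.055, 0.016, 0], [-0.055, 0.016, 0], [-0.055, 0.016, 0], [-0.055, 0.016, 0], [-0.055, 0.016, 0], [-0.055, 0.016, 0], [-0.055, 0.016, 0], [-0.055, 0.016, 0]], "twist": [0, 0, 0, 0, 0, 0, 0, 0, 0, 0], "jaw": [1, 1, 1, 1, 1, 1, 1, 1, 1, 1]}}

```text
time_s: 2.22
eef_pos: [0.3964, -0.0835, 0.2047]
tool_rot: [0.706, 0.708, 0.0, 0.0]
contact_force: [0.5, 0.9, 0.0]
finger_gap: 0.998
```

>>> {"api": "move_arm", "payload": {"translation": [[-0.055, 0.016, 0], [-0.055, 0.016, 0], [-0.05, 0.016, 0.02], [0, 0, 0.03], [0, 0, 0], [0, 0, 0], [0, 0, 0]], "twist": [0, 0, 0, 0, 0, 0, 0], "jaw": [1, 1, 1, 1, 1, 1, 1]}}

```text
time_s: 3.1
eef_pos: [0.4449, -0.2416, 0.1568]
tool_rot: [0.707, 0.707, 0.0, 0.002]
contact_force: [0.9, 0.1, -0.7]
finger_gap: 1.003
```

```bash
python3 d.py 445 -245.2 27 0
python3 - <<'E'
from h import *
for n,b in(("top",(320,170,70,65)),("side",(240,215,80,80))):
    im=cv2.cvtColor(optics.snapshot(n),cv2.COLOR_RGB2BGR); cv2.imwrite(f"pics/{n}1.png",im)
    x,y,w,h=b; cv2.imwrite(f"pics/c_{n}1.png",cv2.resize(im[y:y+h,x:x+w],(400,400),interpolation=cv2.INTER_CUBIC))
cv2.imwrite("pics/c1.png",np.hstack([cv2.imread("pics/c_top1.png"),cv2.imread("pics/c_side1.png")]))
E
```

```text
t 3.10 pos [ 444.9 -241.6  156.8] yawY 0.04 tilt 0.19 F [ 0.9  0.1 -0.7] T [ 0.04  0.01 -0.02] gap 1.003
tool delta mm [ -3.3  -0.3 129.8]
twist rad 0.0007
```

View pics/c1.png

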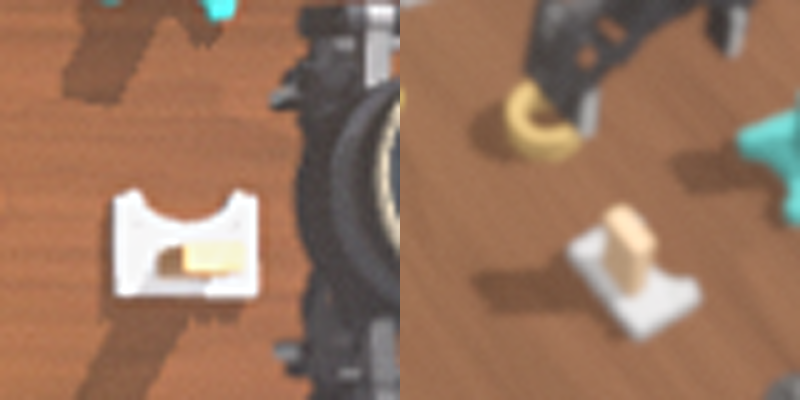

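The leaf's block sits under the open gripper and nothing is in the way, so I'll descend and grip.

>>> {"api": "move_arm", "payload": {"translation": [[-0.003, 0, 0.04], [0, 0, 0.04], [0, 0, 0.03], [0, 0, 0.018], [0, 0, 0], [0, 0, 0]], "twist": [0, 0, 0, 0, 0, 0], "jaw": [1, 1, 1, 1, 1, 1]}}

```text
time_s: 3.95
eef_pos: [0.4452, -0.2454, 0.0284]
tool_rot: [0.707, 0.707, 0.0, 0.001]
contact_force: [0.7, 0.2, -0.2]
finger_gap: 1.0
```

```bash
python3 d.py 445 -245.2 27 0
```

```text
t 3.95 pos [ 445.2 -245.4   28.4] yawY -0.04 tilt 0.16 F [ 0.7  0.2 -0.2] T [ 0.02  0.01 -0.06] gap 1.000
tool delta mm [ 0.2 -0.2  1.4]
twist rad -0.0007
```

>>> {"api": "move_arm", "payload": {"translation": [[0, 0, 0], [0, 0, 0], [0, 0, 0], [0, 0, 0], [0, 0, 0], [0, 0, 0], [0, 0, 0], [0, 0, 0], [0, 0, 0], [0, 0, 0]], "twist": [0, 0, 0, 0, 0, 0, 0, 0, 0, 0], "jaw": [0.4, 0, -0.3, -0.5, -1, -1, -1, -1, -1, -1]}}

```text
time_s: 5.2
eef_pos: [0.4437, -0.2446, 0.0266]
tool_rot: [0.707, 0.707, -0.0, -0.0]
contact_force: [-3.4, -0.3, 1.3]
finger_gap: 0.145
```

```bash
python3 d.py 445 -245.2 27 0
```

```text
t 5.20 pos [ 443.7 -244.6   26.6] yawY -0.06 tilt 0.04 F [-3.4 -0.3  1.3] T [-0.02  0.67  0.05] gap 0.145
tool delta mm [-0.6  1.3 -0.4]
twist rad -0.0011
```

>>> {"api": "move_arm", "payload": {"translation": [[0, 0, -0.01], [0, 0, -0.03], [0, 0, -0.03], [0, 0, -0.03], [0, 0, 0], [0, 0, 0], [0, 0, 0], [0, 0, 0]], "twist": [0, 0, 0, 0, 0.082, 0.081, 0.081, 0], "jaw": [-1, -1, -1, -1, -1, -1, -1, -1], "squeeze": 60}}

```text
time_s: 6.2
eef_pos: [0.4444, -0.2444, 0.1267]
tool_rot: [0.788, 0.616, 0.0, 0.0]
contact_force: [0.5, 0.8, -3.5]
finger_gap: 0.141
```

```bash
python3 d.py 604.6 97.3 127 -14
```

```text
t 6.20 pos [ 444.4 -244.4  126.7] yawY -13.97 tilt 0.06 F [ 0.5  0.8 -3.5] T [-0.01 -0.02  0.02] gap 0.141
tool delta mm [370.2  73.    0. ]
twist rad 0.0005
```

>>> {"api": "move_arm", "payload": {"translation": [[0.04, 0.008, 0], [0.05, 0.01, 0], [0.05, 0.01, 0], [0.05, 0.01, 0], [0.05, 0.01, 0], [0.05, 0.01, 0], [0.05, 0.01, 0], [0.03, 0.005, 0], [0, 0, 0], [0, 0, 0]], "twist": [0, 0, 0, 0, 0, 0, 0, 0, 0, 0], "jaw": [-1, -1, -1, -1, -1, -1, -1, -1, -1, -1]}}

```text
time_s: 7.45
eef_pos: [0.6043, 0.0963, 0.1264]
tool_rot: [0.788, 0.616, -0.0, -0.0]
contact_force: [-0.6, 0.3, -3.6]
finger_gap: 0.143
```

>>> {"api": "move_arm", "payload": {"translation": [[0, 0, 0.02], [0, 0, 0.03], [0, 0, 0.03], [0, 0, 0.012], [0, 0, 0], [0, 0, 0]], "twist": [0, 0, 0, 0, 0, 0], "jaw": [-1, -1, -1, -1, -1, -1]}}

```text
time_s: 8.2
eef_pos: [0.6058, 0.0963, 0.0365]
tool_rot: [0.788, 0.615, 0.001, 0.001]
contact_force: [0.1, 0.4, -2.8]
finger_gap: 0.143
```

```bash
python3 d.py 604.6 97.3 27 -14;  python3 - <<'E'
from h import *
C=[]
for n,b in(("top",(200,85,90,75)),("side",(250,135,90,75))):
    im=cv2.cvtColor(optics.snapshot(n),cv2.COLOR_RGB2BGR); cv2.imwrite(f"pics/{n}2.png",im)
    x,y,w,h=b; C.append(cv2.resize(im[y:y+h,x:x+w],(400,333),interpolation=cv2.INTER_CUBIC))
cv2.imwrite("pics/c2.png",np.hstack(C))
E
```

```text
t 8.20 pos [605.8  96.3  36.5] yawY -14.06 tilt 0.17 F [ 0.1  0.4 -2.8] T [-0.01 -0.03 -0.  ] gap 0.143
tool delta mm [ 0.6 -1.5  9.5]
twist rad -0.0011
```

View pics/c2.png

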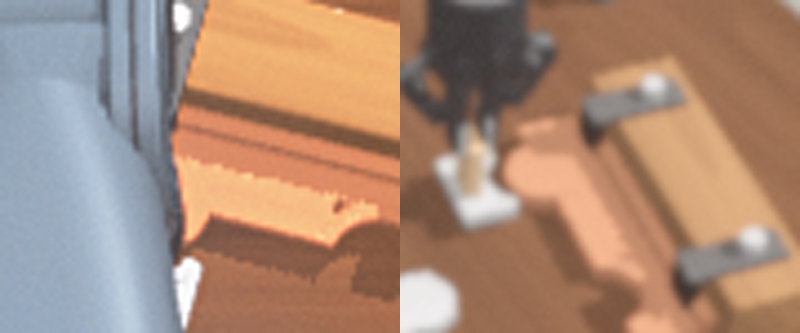

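>>> {"api": "move_arm", "payload": {"translation": [[0, 0, 0.006], [0, 0, 0.003], [0, 0, 0], [0, 0, 0]], "twist": [0, 0, 0, 0], "jaw": [-1, -1, -1, -1]}}

```text
time_s: 8.8
eef_pos: [0.6048, 0.0968, 0.0266]
tool_rot: [0.788, 0.615, 0.0, 0.0]
contact_force: [-2.1, 0.5, 3.7]
finger_gap: 0.141
```

```bash
python3 d.py 604.6 97.3 27 -14
```

```text
t 8.80 pos [604.8  96.8  26.6] yawY -14.03 tilt 0.05 F [-2.1  0.5  3.7] T [-0.01  0.52  0.05] gap 0.141
tool delta mm [ 0.5 -0.3 -0.4]
twist rad -0.0005
```

>>> {"api": "move_arm", "payload": {"translation": [[0, 0, -0.0007], [0, 0.005, 0], [0, 0.004, 0], [0, 0.003, 0], [0, 0.001, 0], [0, 0, 0], [0, 0, 0]], "twist": [0, 0, 0, 0, 0, 0, 0], "jaw": [-1, -1, -1, -1, -1, -1, -1]}}

```text
time_s: 9.68
eef_pos: [0.6159, 0.0942, 0.0268]
tool_rot: [0.788, 0.616, -0.001, -0.001]
contact_force: [-4.1, 1.5, 4.3]
finger_gap: 0.14
```

```bash
cat >> d.py <<'E'
    f=M.T@o["contact_force"]; print("force fwd(y) %.2f lat(x) %.2f up %.2f"%(f[1],f[0],-f[2]))
    p=o["eef_pos"]*1000; a=np.radians(-14); x=np.array([np.cos(a),np.sin(a)]); y=np.array([-x[1],x[0]])
    print("stand-axes TCP: %.2f %.2f"%(p[:2]@x,p[:2]@y))
E
python3 d.py 624 92.5 27 -14
```

```text
t 9.68 pos [615.9  94.2  26.8] yawY -14.01 tilt 0.16 F [-4.1  1.5  4.3] T [0.22 1.12 0.05] gap 0.140
tool delta mm [ 0.4  8.2 -0.2]
twist rad -0.0001
force fwd(y) -4.38 lat(x) 0.48 up 4.27
stand-axes TCP: 574.84 240.36
```

>>> {"api": "move_arm", "payload": {"translation": [[0, 0, -0.001], [0, 0, 0], [0, 0, 0]], "twist": [0, 0, 0], "jaw": [-1, -1, -1]}}

```text
time_s: 10.05
eef_pos: [0.6172, 0.0935, 0.0268]
tool_rot: [0.788, 0.615, -0.0, -0.0]
contact_force: [-0.9, 0.0, -1.4]
finger_gap: 0.143
```

```bash
python3 d.py 624 92.5 27 -14
```

```text
t 10.05 pos [617.2  93.5  26.8] yawY -14.04 tilt 0.02 F [-0.9  0.  -1.4] T [0.13 0.14 0.04] gap 0.143
tool delta mm [ 0.7  6.8 -0.2]
twist rad -0.0007
force fwd(y) -0.84 lat(x) -0.18 up -1.42
stand-axes TCP: 576.25 240.01
```

Only a light bench load is left. I'll advance in small steps.

>>> {"api": "move_arm", "payload": {"translation": [[0, 0.001, 0], [0, 0.001, 0], [0, 0.001, 0], [0, 0, 0], [0, 0, 0]], "twist": [0, 0, 0, 0, 0], "jaw": [-1, -1, -1, -1, -1]}}

```text
time_s: 10.68
eef_pos: [0.6201, 0.0927, 0.0273]
tool_rot: [0.788, 0.615, -0.0, 0.0]
contact_force: [-0.3, -0.7, -2.6]
finger_gap: 0.137
```

```bash
python3 d.py 624 92.5 27 -14
```

```text
t 10.68 pos [620.1  92.7  27.3] yawY -14.04 tilt 0.01 F [-0.3 -0.7 -2.6] T [ 0.03  0.05 -0.05] gap 0.137
tool delta mm [0.7 3.8 0.3]
twist rad -0.0007
force fwd(y) -0.12 lat(x) -0.72 up -2.64
stand-axes TCP: 579.25 239.97
```

>>> {"api": "move_arm", "payload": {"translation": [[0, 0.001, 0], [0, 0.0005, 0], [0, 0, 0], [0, 0, 0]], "twist": [0, 0, 0, 0], "jaw": [-1, -1, -1, -1]}}

```text
time_s: 11.18
eef_pos: [0.6212, 0.0926, 0.0273]
tool_rot: [0.788, 0.615, -0.0, -0.0]
contact_force: [-1.9, 0.9, -2.4]
finger_gap: 0.143
```

```bash
python3 d.py 624 92.5 27 -14
```

```text
t 11.18 pos [621.2  92.6  27.3] yawY -14.03 tilt 0.05 F [-1.9  0.9 -2.4] T [ 0.27  0.49 -0.  ] gap 0.143
tool delta mm [0.6 2.8 0.3]
twist rad -0.0005
force fwd(y) -2.09 lat(x) 0.36 up -2.38
stand-axes TCP: 580.32 240.10
```

>>> {"api": "move_arm", "payload": {"translation": [[0, 0.0005, 0], [0, 0.0005, 0], [0, 0, 0], [0, 0, 0]], "twist": [0, 0, 0, 0], "jaw": [-1, -1, -1, -1]}}

```text
time_s: 11.68
eef_pos: [0.6219, 0.0923, 0.0273]
tool_rot: [0.788, 0.615, -0.0, -0.001]
contact_force: [-5.2, 2.0, -1.6]
finger_gap: 0.137
```

```bash
python3 d.py 624 92.5 27 -14
```

```text
t 11.68 pos [621.9  92.3  27.3] yawY -14.03 tilt 0.07 F [-5.2  2.  -1.6] T [0.46 1.12 0.05] gap 0.137
tool delta mm [0.7 2.  0.3]
twist rad -0.0005
force fwd(y) -5.52 lat(x) 0.68 up -1.58
stand-axes TCP: 581.12 240.04
```

>>> {"api": "move_arm", "payload": {"translation": [[0.0001, 0.0004, 0.0003], [0, 0.0003, 0.0003], [0, 0, 0], [0, 0, 0]], "twist": [0, 0, 0, 0], "jaw": [-1, -1, -1, -1]}}

```text
time_s: 12.18
eef_pos: [0.6224, 0.0924, 0.0271]
tool_rot: [0.788, 0.616, -0.0, -0.001]
contact_force: [-6.8, 1.5, 1.5]
finger_gap: 0.146
```

```bash
python3 d.py 624 92.5 27 -14
```

```text
t 12.18 pos [622.4  92.4  27.1] yawY -14.02 tilt 0.09 F [-6.8  1.5  1.5] T [0.5  1.46 0.  ] gap 0.146
tool delta mm [0.5 1.6 0.1]
twist rad -0.0004
force fwd(y) -6.96 lat(x) -0.23 up 1.51
stand-axes TCP: 581.54 240.18
```

>>> {"api": "move_arm", "payload": {"translation": [[0, 0.0004, 0], [0, 0.0002, 0], [0, 0, 0], [0, 0, 0], [0, 0, 0], [0, 0, 0], [0, 0, 0], [0, 0, 0], [0, 0, 0], [0, 0, 0]], "twist": [0, 0, 0, 0, 0, 0, 0, 0, 0, 0], "jaw": [-1, -1, -1, -1, -1, -1, -1, -1, -1, -1]}}

```text
time_s: 13.42
eef_pos: [0.6225, 0.0923, 0.0271]
tool_rot: [0.788, 0.616, -0.001, -0.001]
contact_force: [-6.4, 1.7, 2.8]
finger_gap: 0.142
```

```bash
python3 d.py 624 92.5 27 -14
```

```text
t 13.43 pos [622.5  92.3  27.1] yawY -14.02 tilt 0.14 F [-6.4  1.7  2.8] T [ 0.53  1.69 -0.01] gap 0.142
tool delta mm [0.5 1.4 0.1]
twist rad -0.0004
force fwd(y) -6.60 lat(x) 0.13 up 2.79
stand-axes TCP: 581.68 240.19
```

>>> {"api": "move_arm", "payload": {"translation": [[0, 0.0004, 0], [0, 0.0002, 0], [0, 0, 0], [0, 0, 0], [0, 0, 0], [0, 0, 0]], "twist": [0, 0, 0, 0, 0, 0], "jaw": [-1, -1, -1, -1, -1, -1]}}

```text
time_s: 14.18
eef_pos: [0.6227, 0.0923, 0.0272]
tool_rot: [0.788, 0.616, -0.001, -0.001]
contact_force: [-7.2, 2.4, 1.9]
finger_gap: 0.143
```

```bash
python3 d.py 624 92.5 27 -14
```

```text
t 14.18 pos [622.7  92.3  27.2] yawY -14.01 tilt 0.18 F [-7.2  2.4  1.9] T [ 0.56  1.88 -0.  ] gap 0.143
tool delta mm [0.5 1.2 0.2]
twist rad -0.0003
force fwd(y) -7.59 lat(x) 0.56 up 1.90
stand-axes TCP: 581.92 240.19
```

>>> {"api": "move_arm", "payload": {"translation": [[0, 0, 0], [0, 0, 0], [0, 0, 0], [0, 0, 0], [0, 0, 0], [0, 0, 0]], "twist": [0, 0, 0, 0, 0, 0], "jaw": [-1, -1, -1, -1, -1, -1]}}

```text
time_s: 14.92
eef_pos: [0.6228, 0.0923, 0.0272]
tool_rot: [0.788, 0.616, -0.001, -0.001]
contact_force: [-8.5, 2.2, 3.0]
finger_gap: 0.142
```

```bash
python3 d.py 624 92.5 27 -14
```

```text
t 14.93 pos [622.8  92.3  27.2] yawY -14.02 tilt 0.18 F [-8.5  2.2  3. ] T [0.54 1.9  0.08] gap 0.142
tool delta mm [0.5 1.1 0.2]
twist rad -0.0003
force fwd(y) -8.75 lat(x) 0.05 up 2.94
stand-axes TCP: 581.94 240.20
```

>>> {"api": "move_arm", "payload": {"translation": [[0, -0.0003, -0.0002], [0, -0.0003, -0.0002], [0, -0.0003, 0], [0, -0.0003, 0], [0, 0, 0], [0, 0, 0]], "twist": [0, 0, 0, 0, 0, 0], "jaw": [-1, -1, -1, -1, -1, -1]}}

```text
time_s: 15.68
eef_pos: [0.6223, 0.0923, 0.0272]
tool_rot: [0.788, 0.615, -0.001, -0.001]
contact_force: [-5.7, 1.9, -0.4]
finger_gap: 0.141
```

```bash
python3 d.py 624 92.5 27 -14
```

```text
t 15.68 pos [622.3  92.3  27.2] yawY -14.03 tilt 0.10 F [-5.7  1.9 -0.4] T [ 0.5   1.35 -0.02] gap 0.141
tool delta mm [0.6 1.6 0.2]
twist rad -0.0005
force fwd(y) -6.02 lat(x) 0.41 up -0.38
stand-axes TCP: 581.49 240.12
```

>>> {"api": "move_arm", "payload": {"translation": [[0, -0.0003, 0], [0, -0.0003, 0], [0, -0.0003, 0], [0, -0.0002, 0], [0, 0, 0], [0, 0, 0]], "twist": [0, 0, 0, 0, 0, 0], "jaw": [-1, -1, -1, -1, -1, -1]}}

```text
time_s: 16.42
eef_pos: [0.622, 0.0924, 0.0272]
tool_rot: [0.788, 0.615, -0.0, -0.0]
contact_force: [-4.3, 2.2, -0.8]
finger_gap: 0.14
```

```bash
python3 d.py 624 92.5 27 -14
```

```text
t 16.43 pos [622.   92.4  27.2] yawY -14.03 tilt 0.02 F [-4.3  2.2 -0.8] T [0.46 1.21 0.01] gap 0.140
tool delta mm [0.6 1.9 0.2]
twist rad -0.0006
force fwd(y) -4.73 lat(x) 1.09 up -0.83
stand-axes TCP: 581.21 240.13
```

>>> {"api": "move_arm", "payload": {"translation": [[0, -0.0003, 0], [0, -0.0003, 0], [0, -0.0003, 0], [0, -0.0002, 0], [0, 0, 0], [0, 0, 0]], "twist": [0, 0, 0, 0, 0, 0], "jaw": [-1, -1, -1, -1, -1, -1]}}

```text
time_s: 17.18
eef_pos: [0.6214, 0.0925, 0.0272]
tool_rot: [0.788, 0.615, 0.0, 0.0]
contact_force: [-2.9, 1.6, -3.0]
finger_gap: 0.138
```

```bash
python3 d.py 624 92.5 27 -14
```

```text
t 17.18 pos [621.4  92.5  27.2] yawY -14.04 tilt 0.03 F [-2.9  1.6 -3. ] T [0.33 0.59 0.04] gap 0.138
tool delta mm [0.6 2.5 0.2]
twist rad -0.0008
force fwd(y) -3.20 lat(x) 0.86 up -3.01
stand-axes TCP: 580.60 240.09
```

>>> {"api": "move_arm", "payload": {"translation": [[0, -0.0003, 0.0003], [0, 0, 0], [0, 0, 0], [0, 0, 0], [0, 0, 0], [0, 0, 0], [0, 0, 0], [0, 0, 0]], "twist": [0, 0, 0, 0, 0, 0, 0, 0], "jaw": [-1, -1, -0.7, -0.65, -0.6, -0.5, -0.4, -0.4], "squeeze": 20}}

```text
time_s: 18.18
eef_pos: [0.6213, 0.0926, 0.0273]
tool_rot: [0.788, 0.615, 0.0, 0.0]
contact_force: [-0.2, -0.3, -1.3]
finger_gap: 0.297
```

>>> {"api": "move_arm", "payload": {"translation": [[0, 0, 0], [0, 0, 0], [0, 0, -0.01], [0, 0, -0.03], [0, 0, -0.04], [0, 0, -0.04], [0, 0, 0]], "twist": [0, 0, 0, 0, 0, 0, 0], "jaw": [-0.3, -0.1, 0, 0, 0, 0, 0]}}

```text
time_s: 19.05
eef_pos: [0.624, 0.0928, 0.1532]
tool_rot: [0.788, 0.615, 0.004, 0.003]
contact_force: [0.5, 0.1, 0.6]
finger_gap: 0.5
```

```bash
python3 d.py 464.3 28.2 127 -6.4
```

```text
t 19.05 pos [624.   92.8 153.2] yawY -14.04 tilt 0.60 F [0.5 0.1 0.6] T [-0.04 -0.02 -0.  ] gap 0.500
tool delta mm [-101.5 -139.6   24.5]
twist rad -0.1333
force fwd(y) 0.52 lat(x) 0.22 up 0.61
stand-axes TCP: 583.06 241.04
```

>>> {"api": "move_arm", "payload": {"translation": [[-0.025, -0.035, 0], [-0.025, -0.035, 0], [-0.025, -0.035, 0], [-0.026, -0.035, 0], [0, 0, 0], [0, 0, 0]], "twist": [0, 0, 0, 0, -0.133, 0], "jaw": [1, 1, 1, 1, 1, 1], "squeeze": 60}}

```text
time_s: 19.8
eef_pos: [0.4599, 0.0285, 0.1465]
tool_rot: [0.746, 0.666, -0.0, -0.0]
contact_force: [-0.3, -0.3, -0.7]
finger_gap: 0.998
```

```bash
python3 d.py 464.3 28.2 27 -6.4;  python3 - <<'E'
from h import *
C=[]
for n,b in(("top",(200,85,90,75)),("side",(250,135,90,75))):
    im=cv2.cvtColor(optics.snapshot(n),cv2.COLOR_RGB2BGR); cv2.imwrite(f"pics/{n}3.png",im)
    x,y,w,h=b; C.append(cv2.resize(im[y:y+h,x:x+w],(400,333),interpolation=cv2.INTER_CUBIC))
cv2.imwrite("pics/c3.png",np.hstack(C))
E
```

```text
t 19.80 pos [459.9  28.5 146.5] yawY -6.52 tilt 0.02 F [-0.3 -0.3 -0.7] T [-0.   -0.03 -0.01] gap 0.998
tool delta mm [  0.2   4.5 119.5]
twist rad -0.0022
force fwd(y) -0.31 lat(x) -0.34 up -0.65
stand-axes TCP: 439.31 138.93
```

View pics/c3.png

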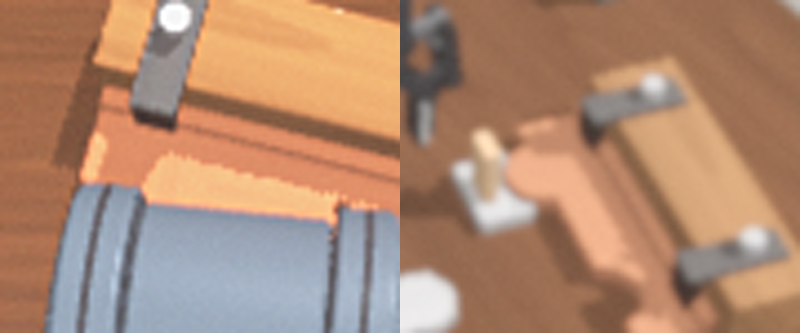

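The side crop shows the concave leaf seated on the lobe at about (500,180), with the arm clear of it. On to the convex leaf.

>>> {"api": "move_arm", "payload": {"translation": [[0, 0.004, 0.04], [0, 0, 0.04], [0, 0, 0.03], [0, 0, 0.009], [0, 0, 0], [0, 0, 0]], "twist": [0, 0, 0, 0, 0, 0], "jaw": [1, 1, 1, 1, 1, 1]}}

```text
time_s: 20.65
eef_pos: [0.4661, 0.0281, 0.0296]
tool_rot: [0.746, 0.666, 0.001, 0.001]
contact_force: [-1.0, -0.9, 0.1]
finger_gap: 1.002
```

```bash
python3 d.py 464.3 28.2 27 -6.4
```

```text
t 20.65 pos [466.1  28.1  29.6] yawY -6.43 tilt 0.17 F [-1.  -0.9  0.1] T [-0.06 -0.01  0.01] gap 1.002
tool delta mm [-0.1 -1.8  2.6]
twist rad -0.0005
force fwd(y) -0.94 lat(x) -1.05 up 0.10
stand-axes TCP: 445.42 140.05
```

>>> {"api": "move_arm", "payload": {"translation": [[0, 0, 0], [0, 0, 0], [0, 0, 0], [0, 0, 0], [0, 0, 0], [0, 0, 0], [0, 0, 0], [0, 0, 0], [0, 0, 0], [0, 0, 0]], "twist": [0, 0, 0, 0, 0, 0, 0, 0, 0, 0], "jaw": [0.4, 0, -0.3, -0.5, -1, -1, -1, -1, -1, -1]}}

```text
time_s: 21.9
eef_pos: [0.4635, 0.0283, 0.028]
tool_rot: [0.746, 0.666, -0.001, -0.001]
contact_force: [-5.3, -0.4, 5.0]
finger_gap: 0.143
```

```bash
python3 d.py 464.3 28.2 27 -6.4
```

```text
t 21.90 pos [463.5  28.3  28. ] yawY -6.42 tilt 0.11 F [-5.3 -0.4  5. ] T [0.07 1.12 0.02] gap 0.143
tool delta mm [0.  0.8 1. ]
twist rad -0.0003
force fwd(y) -5.24 lat(x) -0.99 up 5.01
stand-axes TCP: 442.87 139.56
```

>>> {"api": "move_arm", "payload": {"translation": [[0, 0, -0.01], [0, 0, -0.02], [0, 0, -0.02], [0, 0, 0], [0, 0, 0]], "twist": [0, 0, 0, 0.132, 0], "jaw": [-1, -1, -1, -1, -1]}}

```text
time_s: 22.52
eef_pos: [0.4649, 0.0282, 0.0778]
tool_rot: [0.787, 0.616, 0.0, 0.0]
contact_force: [-0.5, 0.4, -4.4]
finger_gap: 0.141
```

```bash
python3 d.py 557.9 -36 78 -14
```

```text
t 22.52 pos [464.9  28.2  77.8] yawY -13.90 tilt 0.03 F [-0.5  0.4 -4.4] T [ 0.04  0.09 -0.  ] gap 0.141
tool delta mm [-39.9 105.7  -0.2]
twist rad 0.0017
force fwd(y) -0.60 lat(x) 0.29 up -4.35
stand-axes TCP: 444.23 139.79
```

>>> {"api": "move_arm", "payload": {"translation": [[-0.013, 0.035, 0], [-0.014, 0.035, 0], [-0.013, 0.036, 0], [0, 0, 0.02], [0, 0, 0.02], [0, 0, 0.005], [0, 0, 0], [0, 0, 0]], "twist": [0.002, 0, 0, 0, 0, 0, 0, 0], "jaw": [-1, -1, -1, -1, -1, -1, -1, -1]}}

```text
time_s: 23.52
eef_pos: [0.5584, -0.0364, 0.034]
tool_rot: [0.788, 0.615, 0.001, 0.001]
contact_force: [0.0, 0.7, -3.6]
finger_gap: 0.145
```

```bash
python3 d.py 557.9 -36 28 -14
python3 - <<'E'
from h import *
C=[]
for n,b in(("top",(220,85,110,90)),("side",(260,145,90,75))):
    im=cv2.cvtColor(optics.snapshot(n),cv2.COLOR_RGB2BGR); cv2.imwrite(f"pics/{n}4.png",im)
    x,y,w,h=b; C.append(cv2.resize(im[y:y+h,x:x+w],(400,333),interpolation=cv2.INTER_CUBIC))
cv2.imwrite("pics/c4.png",np.hstack(C))
E
```

```text
t 23.52 pos [558.4 -36.4  34. ] yawY -14.06 tilt 0.11 F [ 0.   0.7 -3.6] T [-0.01  0.17 -0.01] gap 0.145
tool delta mm [ 0.3 -0.6  6. ]
twist rad -0.0010
force fwd(y) -0.14 lat(x) 0.68 up -3.62
stand-axes TCP: 550.62 99.76
```

View pics/c4.png

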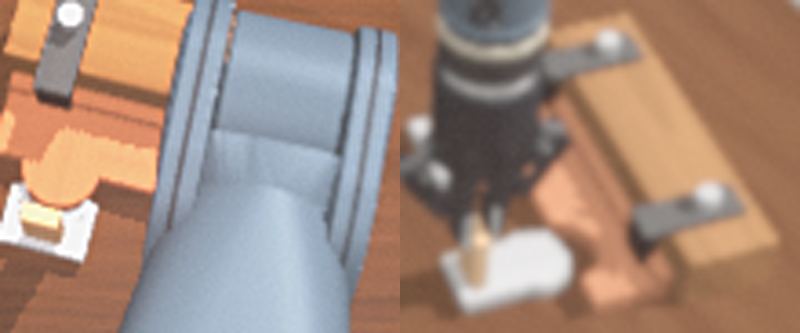

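The concave leaf sits squarely on the lobe in the top crop, at about (45,220). The convex nose faces the flute mouth in the side crop, at about (560,265). I'll lower it and advance.

>>> {"api": "move_arm", "payload": {"translation": [[0, 0, 0.003], [0, 0, 0.002], [0, 0, 0], [0, 0, 0]], "twist": [0, 0, 0, 0], "jaw": [-1, -1, -1, -1]}}

```text
time_s: 24.12
eef_pos: [0.5576, -0.0363, 0.0281]
tool_rot: [0.788, 0.615, 0.0, 0.0]
contact_force: [-0.9, -0.1, -2.0]
finger_gap: 0.145
```

```bash
python3 d.py 557.9 -36 28 -14
```

```text
t 24.12 pos [557.6 -36.3  28.1] yawY -14.09 tilt 0.01 F [-0.9 -0.1 -2. ] T [0.08 0.22 0.04] gap 0.145
tool delta mm [0.4 0.2 0.1]
twist rad -0.0016
force fwd(y) -0.86 lat(x) -0.32 up -2.01
stand-axes TCP: 549.83 99.68
```

>>> {"api": "move_arm", "payload": {"translation": [[0, 0.004, 0], [0, 0.005, 0], [0, 0.005, 0], [0, 0.003, 0], [0, 0.002, 0], [0, 0.001, 0], [0, 0, 0], [0, 0, 0]], "twist": [-0.001, 0, 0, 0, 0, 0, 0, 0], "jaw": [-1, -1, -1, -1, -1, -1, -1, -1]}}

```text
time_s: 25.12
eef_pos: [0.5771, -0.0412, 0.0281]
tool_rot: [0.788, 0.615, 0.0, 0.0]
contact_force: [-3.0, 0.3, 2.0]
finger_gap: 0.144
```

```bash
python3 d.py 580 -40 28 -14
```

```text
t 25.12 pos [577.1 -41.2  28.1] yawY -14.04 tilt 0.02 F [-3.   0.3  2. ] T [ 0.16  0.69 -0.03] gap 0.144
tool delta mm [1.9 2.6 0.1]
twist rad -0.0006
force fwd(y) -2.97 lat(x) -0.42 up 1.98
stand-axes TCP: 569.88 99.61
```

Sliding has loaded the bench a little, so I'll raise slightly and keep creeping.

>>> {"api": "move_arm", "payload": {"translation": [[0, 0, -0.0007], [0, 0.001, 0], [0, 0.001, 0], [0, 0.0005, 0], [0, 0, 0], [0, 0, 0]], "twist": [0, 0, 0, 0, 0, 0], "jaw": [-1, -1, -1, -1, -1, -1]}}

```text
time_s: 25.88
eef_pos: [0.5793, -0.0418, 0.0284]
tool_rot: [0.788, 0.615, -0.0, -0.0]
contact_force: [-0.9, 0.2, -2.4]
finger_gap: 0.14
```

```bash
python3 d.py 580 -40 28 -14
```

```text
t 25.88 pos [579.3 -41.8  28.4] yawY -14.04 tilt 0.02 F [-0.9  0.2 -2.4] T [ 0.03  0.32 -0.01] gap 0.140
tool delta mm [1.9 0.2 0.4]
twist rad -0.0007
force fwd(y) -0.95 lat(x) -0.01 up -2.39
stand-axes TCP: 572.23 99.59
```

>>> {"api": "move_arm", "payload": {"translation": [[0, 0.0005, 0], [0, 0.0005, 0], [0, 0, 0], [0, 0, 0]], "twist": [0, 0, 0, 0], "jaw": [-1, -1, -1, -1]}}

```text
time_s: 26.38
eef_pos: [0.58, -0.0419, 0.0285]
tool_rot: [0.788, 0.615, -0.0, -0.0]
contact_force: [-2.2, 1.7, -1.8]
finger_gap: 0.141
```

```bash
python3 d.py 580 -40 28 -14
```

```text
t 26.38 pos [580.  -41.9  28.5] yawY -14.03 tilt 0.05 F [-2.2  1.7 -1.8] T [ 0.23  0.74 -0.04] gap 0.141
tool delta mm [ 1.8 -0.4  0.5]
twist rad -0.0006
force fwd(y) -2.59 lat(x) 1.15 up -1.85
stand-axes TCP: 572.88 99.68
```

>>> {"api": "move_arm", "payload": {"translation": [[0.0003, 0.0005, 0], [0, 0.0005, 0], [0, 0, 0], [0, 0, 0]], "twist": [0, 0, 0, 0], "jaw": [-1, -1, -1, -1]}}

```text
time_s: 26.88
eef_pos: [0.5807, -0.0418, 0.0285]
tool_rot: [0.788, 0.615, -0.0, -0.001]
contact_force: [-5.2, 1.7, -0.4]
finger_gap: 0.142
```

```bash
python3 d.py 580 -40 28 -14
```

```text
t 26.88 pos [580.7 -41.8  28.5] yawY -14.03 tilt 0.08 F [-5.2  1.7 -0.4] T [ 0.37  1.31 -0.02] gap 0.142
tool delta mm [ 1.5 -1.1  0.6]
twist rad -0.0006
force fwd(y) -5.41 lat(x) 0.36 up -0.44
stand-axes TCP: 573.59 99.96
```

>>> {"api": "move_arm", "payload": {"translation": [[0.0001, 0.0004, 0], [0, 0.0004, 0], [0, 0.0003, 0], [0, 0, 0], [0, 0, 0], [0, 0, 0]], "twist": [0, 0, 0, 0, 0, 0], "jaw": [-1, -1, -1, -1, -1, -1]}}

```text
time_s: 27.62
eef_pos: [0.581, -0.0418, 0.0287]
tool_rot: [0.788, 0.615, -0.001, -0.001]
contact_force: [-6.7, 2.3, 1.6]
finger_gap: 0.138
```

```bash
python3 d.py 580 -40 28 -14
```

```text
t 27.62 pos [581.  -41.8  28.7] yawY -14.03 tilt 0.17 F [-6.7  2.3  1.6] T [ 0.48  1.6  -0.05] gap 0.138
tool delta mm [ 1.5 -1.4  0.7]
twist rad -0.0005
force fwd(y) -7.08 lat(x) 0.56 up 1.56
stand-axes TCP: 573.89 100.00
```

>>> {"api": "move_arm", "payload": {"translation": [[0.0001, 0.0004, 0], [0, 0.0003, 0], [0, 0, 0], [0, 0, 0], [0, 0, 0], [0, 0, 0], [0, 0, 0], [0, 0, 0]], "twist": [0, 0, 0, 0, 0, 0, 0, 0], "jaw": [-1, -1, -1, -1, -1, -1, -1, -1]}}

```text
time_s: 28.62
eef_pos: [0.5812, -0.0418, 0.0287]
tool_rot: [0.788, 0.615, -0.001, -0.001]
contact_force: [-8.4, 2.5, 2.7]
finger_gap: 0.139
```

```bash
python3 d.py 580 -40 28 -14
```

```text
t 28.62 pos [581.2 -41.8  28.7] yawY -14.03 tilt 0.23 F [-8.4  2.5  2.7] T [ 0.48  1.9  -0.08] gap 0.139
tool delta mm [ 1.5 -1.6  0.7]
twist rad -0.0006
force fwd(y) -8.76 lat(x) 0.36 up 2.70
stand-axes TCP: 574.05 100.04
```

>>> {"api": "move_arm", "payload": {"translation": [[0, 0, 0], [0, 0, 0], [0, 0, 0], [0, 0, 0], [0, 0, 0], [0, 0, 0]], "twist": [0, 0, 0, 0, 0, 0], "jaw": [-1, -1, -1, -1, -1, -1]}}

```text
time_s: 29.38
eef_pos: [0.5812, -0.0418, 0.0287]
tool_rot: [0.788, 0.615, -0.001, -0.001]
contact_force: [-8.5, 2.2, 1.5]
finger_gap: 0.143
```

```bash
python3 d.py 580 -40 28 -14
```

```text
t 29.38 pos [581.2 -41.8  28.7] yawY -14.03 tilt 0.23 F [-8.5  2.2  1.5] T [ 0.49  1.9  -0.05] gap 0.143
tool delta mm [ 1.5 -1.6  0.7]
twist rad -0.0006
force fwd(y) -8.78 lat(x) 0.02 up 1.51
stand-axes TCP: 574.04 100.05
```

>>> {"api": "move_arm", "payload": {"translation": [[0, -0.0004, 0], [0, -0.0004, 0], [0, -0.0004, 0], [0, -0.0004, 0], [0, -0.0004, 0], [0, -0.0003, 0], [0, 0, 0], [0, 0, 0]], "twist": [0, 0, 0, 0, 0, 0, 0, 0], "jaw": [-1, -1, -1, -1, -1, -1, -1, -1]}}

```text
time_s: 30.38
eef_pos: [0.581, -0.0418, 0.0285]
tool_rot: [0.788, 0.615, -0.0, 0.0]
contact_force: [-3.1, 0.8, -2.5]
finger_gap: 0.142
```

```bash
python3 d.py 580 -40 28 -14
```

```text
t 30.38 pos [581.  -41.8  28.5] yawY -14.04 tilt 0.01 F [-3.1  0.8 -2.5] T [ 0.26  0.93 -0.08] gap 0.142
tool delta mm [ 1.5 -1.4  0.5]
twist rad -0.0007
force fwd(y) -3.20 lat(x) 0.04 up -2.45
stand-axes TCP: 573.88 100.05
```

>>> {"api": "move_arm", "payload": {"translation": [[0, -0.0003, 0], [0, -0.0003, 0], [0, -0.0002, 0], [0, 0, 0], [0, 0, 0], [0, 0, 0]], "twist": [0, 0, 0, 0, 0, 0], "jaw": [-1, -1, -1, -1, -1, -1]}}

```text
time_s: 31.12
eef_pos: [0.5805, -0.0416, 0.0286]
tool_rot: [0.788, 0.615, 0.0, 0.0]
contact_force: [-0.4, -0.9, -3.0]
finger_gap: 0.142
```

```bash
python3 d.py 580 -40 28 -14
```

```text
t 31.12 pos [580.5 -41.6  28.6] yawY -14.04 tilt 0.03 F [-0.4 -0.9 -3. ] T [ 0.12  0.42 -0.  ] gap 0.142
tool delta mm [ 1.4 -0.8  0.6]
twist rad -0.0007
force fwd(y) -0.16 lat(x) -0.94 up -2.99
stand-axes TCP: 573.28 100.09
```

>>> {"api": "move_arm", "payload": {"translation": [[0, 0.0003, 0.0002], [0, 0, 0], [0, 0, 0]], "twist": [0, 0, 0], "jaw": [-1, -1, -1]}}

```text
time_s: 31.5
eef_pos: [0.5804, -0.0415, 0.0285]
tool_rot: [0.788, 0.615, -0.0, -0.0]
contact_force: [-2.1, 0.6, -2.3]
finger_gap: 0.138
```

```bash
python3 d.py 580 -40 28 -14
```

```text
t 31.50 pos [580.4 -41.5  28.5] yawY -14.04 tilt 0.00 F [-2.1  0.6 -2.3] T [ 0.19  0.66 -0.01] gap 0.138
tool delta mm [ 1.4 -0.8  0.5]
twist rad -0.0006
force fwd(y) -2.17 lat(x) 0.06 up -2.31
stand-axes TCP: 573.25 100.12
```

Contact load is about 2 N and balanced, so I'll release.

>>> {"api": "move_arm", "payload": {"translation": [[0, 0, 0], [0, 0, 0], [0, 0, 0], [0, 0, 0], [0, 0, 0], [0, 0, 0]], "twist": [0, 0, 0, 0, 0, 0], "jaw": [-0.7, -0.65, -0.6, -0.5, -0.4, -0.4], "squeeze": 20}}

```text
time_s: 32.25
eef_pos: [0.5811, -0.0417, 0.0288]
tool_rot: [0.788, 0.615, 0.0, 0.0]
contact_force: [-0.6, 0.7, 0.4]
finger_gap: 0.298
```

>>> {"api": "move_arm", "payload": {"translation": [[0, 0, 0], [0, 0, 0], [0, 0, -0.01], [0, 0, -0.03], [0, 0, -0.04], [0, 0, -0.04], [0, -0.05, 0], [0, -0.05, 0], [0, -0.05, 0], [0, -0.05, 0]], "twist": [0, 0, 0, 0, 0, 0, 0, 0, 0, 0], "jaw": [-0.3, -0.1, 0, 0, 0, 0, 0, 0, 0, 0]}}

```text
time_s: 33.5
eef_pos: [0.3853, 0.0073, 0.1493]
tool_rot: [0.788, 0.615, 0.001, 0.001]
contact_force: [0.5, 0.3, 1.0]
finger_gap: 0.502
```

>>> {"api": "move_arm", "payload": {"translation": [[-0.05, -0.02, 0], [-0.05, -0.02, 0], [-0.05, -0.01, 0], [-0.05, 0, 0], [-0.05, 0, 0], [0, 0, 0]], "twist": [0, 0, 0, 0, 0, 0], "jaw": [0, 0, 0, 0, 0, 0]}}

```text
time_s: 34.25
eef_pos: [0.2764, -0.2262, 0.1492]
tool_rot: [0.79, 0.613, -0.0, 0.001]
contact_force: [0.3, 1.5, -0.5]
finger_gap: 0.5
```

```bash
python3 d.py;  python3 - <<'E'
from h import *
C=[]
for n,b in(("top",(210,85,110,90)),("side",(250,140,110,90))):
    im=cv2.cvtColor(optics.snapshot(n),cv2.COLOR_RGB2BGR); cv2.imwrite(f"pics/{n}5.png",im)
    x,y,w,h=b; C.append(cv2.resize(im[y:y+h,x:x+w],(400,327),interpolation=cv2.INTER_CUBIC))
cv2.imwrite("pics/c5.png",np.hstack(C))
E
```

```text
t 34.25 pos [ 276.4 -226.2  149.2] yawY -14.40 tilt 0.10 F [ 0.3  1.5 -0.5] T [ 0.   -0.02  0.  ] gap 0.500
force fwd(y) -0.04 lat(x) 1.49 up -0.47
stand-axes TCP: 322.94 -152.62
```

View pics/c5.png

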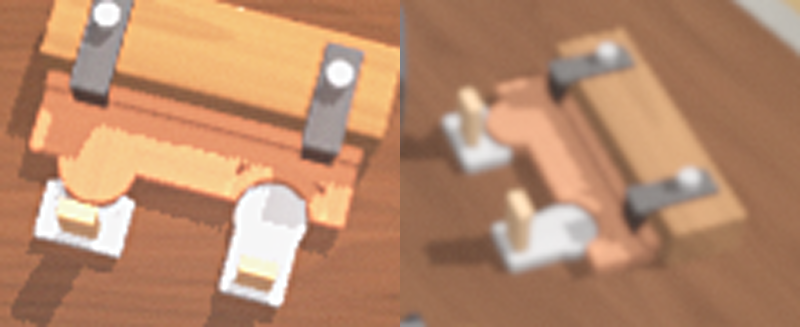

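```bash
sed -i 's/^for t in(165,178):/import sys\nif "f" in sys.argv: sys.exit()\nfor t in(165,178):/' m.py; sed 's#pics/top0#pics/top5#; /^for t in(170,195)/d' m.py > m5.py
python3 - <<'E'
s=open("m5.py").read().split("import sys")[0]
s+='''
a=np.radians(-14); X=np.array([np.cos(a),np.sin(a)])
for t in(150,170):
    for b in((218,132,30,24),(268,134,28,38)): print(t,b,[np.round(v,1) for v in rect("top",im,b,t)[0]])
    for b,c,w,z in(((218,132,30,26),np.array([621.5,93.])+9*X,68,(-17,16,-23)),((268,134,28,40),np.array([580.5,-41.6])+32*X,48,(-42,8,-46))):
        leaf(b,t,a,c,w,z)
'''
open("m5.py","w").write(s)
E
python3 m5.py
```

```text
150 (218, 132, 30, 24) [array([630.9,  90.4]), array([71.6, 49.6]), np.float64(76.1)]
150 (268, 134, 28, 38) [array([614.1, -49.3]), array([57.3, 93.9]), np.float64(74.9)]
150 sides [(np.float32(0.09612786), np.float32(34.914482)), (np.float32(-0.0961375), np.float32(-35.318855))] back (np.float32(-0.30023894), np.float32(-22.621439)) yaw -13.76211245334397
 origin [670.37522202  80.7827235 ]  grip [621.81063198  92.67728504]
150 sides [(np.float32(0.13354583), np.float32(25.372568)), (np.float32(-0.13354486), np.float32(-24.752268))] back (np.float32(-0.0063564014), np.float32(-43.617382)) yaw -14.178178016091328
 origin [631.38716793 -54.03327861]  grip [582.91023249 -41.78637162]
170 (218, 132, 30, 24) [array([630.9,  90.4]), array([70.7, 48.6]), np.float64(76.1)]
170 (268, 134, 28, 38) [array([614. , -49.5]), array([56.5, 93. ]), np.float64(75.5)]
170 sides [(np.float32(-0.24003007), np.float32(34.44822)), (np.float32(0.24002722), np.float32(-34.925503))] back (np.float32(-0.89068145), np.float32(-22.049566)) yaw -13.300095583708258
 origin [671.00301953  80.93970801]  grip [622.34409508  92.44227604]
170 sides [(np.float32(0.05497671), np.float32(24.87416)), (np.float32(-0.05497628), np.float32(-24.359436))] back (np.float32(-0.528579), np.float32(-43.107178)) yaw -14.353442760382741
 origin [631.85391525 -54.27156011]  grip [583.4146692  -41.87642228]
```

```bash
python3 -c "
from cell import workorder; print(workorder.sign_off())"
```

```text
the job is handed in; nothing more can be done
None
```

I seated the large concave leaf on the lobe, then the convex leaf in the flute, and handed the job in at about 34 s of robot time. No verdict came back.

**Pressing:** I held each leaf at about 8 N (8.8 N was the highest reading) for around 1.5 s. The bench carried some of that through friction, so the force on the copper itself may have been a little lower. Sideways force was close to zero at the end of each hold, so both tips were bearing together. I then eased each press back to about 2–3 N before opening the jaws, and moved the arm clear.

**Last camera check:** Both leaves lie flat against the copper, at −13.3° to −14.4°; the stand measures −14°. Their spacing in the stand's axes is about (−5.2, −140.4) mm, against the nominal (−6, −140).

**Disagreements:**
- **Spacing along x:** The arm's own contact readings put it nearer −7 mm. The camera and arm figures fall either side of −6, so I took the difference as measurement error.
- **Lobe centre:** My first camera estimate was 2–3 mm farther in +x than where contact came. That is about what the calibration error and my circle fit would explain.

**Not checked:** I did no separate rocking test, and I did not compare pictures to confirm the other objects stayed put. My planned paths stayed clear of them.

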